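# Dock the roasting-thermometer receiver and set its selector

## Robot

A 6-joint arm with a two-finger parallel gripper is mounted at the origin on a cart in front of the work surface, level with it; the furniture and walls round the work are solid. World frame = base frame: x ahead of the robot, y to its left, z up, the work surface at z = 0. Lengths are in m, angles in rad, forces in N, time in s.
With the tool pointing down it reaches from about 0.35 to 0.8 m from the base axis. Payload 7.3 kg.
Tool frame: the origin (TCP) lies at the very end of the fingers, on their centre line; the grasp point (between the pads) lies 19 mm behind it (ctrl.pinch_z is the distance from the TCP to the grasp point, in m); z points along the fingers, y is the line along which they close (so a half turn about z gives the same grasp; the last joint's range is limited). The gripper opens to 85 mm and grips with 20 to 120 N. Pads are 22 mm wide; open, the fingers measure 114 mm over their backs; the gripper's body (76 mm by 85 mm) begins 54 mm behind the grasp point. The pads swing forward as they close: fully open they stand 13 mm farther back than shut.
Start: joints at [-1.247, 0.342, 1.524, -0, 1.275, -0.146], TCP at [0.238, -0.468, 0.231] pointing down, gripper open.
Joint ranges: [-2.53, 2.53], [-0.77, 2.02], [0.04, 2.7], [-1, 4.14], [0.28, 2.66], [-3.11, 3.11]. Speed limits (rad/s): [2.57, 2.57, 3.14, 3.14, 3.14, 3.14].

## Interface

Orientations are given as a rotation vector (axis times angle).
In Python, from bench import ctrl, optics, readout gives the robot as it stands (ctrl), with the cameras (optics) and the readings (readout).
- The arm moves only by the tool nudge_tcp, called after "Request:" as a command line: name --argument value ..., lists and objects as JSON in quotes. Schema: {"type":"object","properties":{"offsets":{"type":"array","items":{"type":"array","prefixItems":[{"type":"array","items":{"type":"number"},"minItems":3,"maxItems":3},{"type":"array","items":{"type":"number"},"minItems":3,"maxItems":3},{"type":"number"}],"minItems":3,"maxItems":3},"minItems":1,"maxItems":8},"grip_n":{"type":"number"},"only":{"type":"string"},"quiet":{"type":"boolean"},"lines":{"type":"string"}},"required":["offsets"],"additionalProperties":false}. offsets is a list of rows, 1 to 8 of them, each written [[dx, dy, dz], [rx, ry, rz], opening]: dx, dy, dz in shares of the most that a row can go, 1 being 50 mm, then a rotation vector rx, ry, rz in shares of pi rad (1.0 is pi rad), then the finger opening in m; each row shifts and turns the commanded pose from where the row before left it, along the tool's axes as they then stand; what a row does not reach is not made up. A row lasts 1/10 s, in which the tool goes at most 0.05 m and 0.15 rad, less where a joint would pass 70% of its speed; a pose out of reach is approached as far as the arm can. The fingers move at their own pace and stop on an object; grip_n is the grip in N (left out, the last holds). Time passes only in rows, so rows that do not move let the fingers close. The tool returns the time, the measured TCP pose, the force, the opening and the grip force at its end. only (a regular expression) keeps the lines of the reply that match it, lines (a string "A,B") keeps lines A to B, and quiet returns only ok. No shift or turn number may pass 1 either way. Input that does not fit is refused with a message, and nothing moves.
- readout.observe(): the state, without advancing time (a new reading comes with each control period).
- optics.snapshot(name): name is "scene" or "top" or "wrist"; returns a dict with "color" (480x640x3 uint8, red, green, blue), "camera_matrix" (3x3 intrinsics, pixels), "camera_from_world" (4x4, takes a point from world to camera coordinates); the wrist camera has in their place "hand_eye" (4x4, takes a point from camera to tool coordinates, whose origin is the TCP and whose axes are the flange's). Camera axes: x right, y down, z forward; pixel columns grow to the right and rows downward; lengths in m; the calibration is good to about 2 mm. A picture is of the moment at which its call begins: read the wrist's pose just before it. There is no depth.
- ctrl.close_job(): hands the job in; it is judged then, once.
The state is a dict: "time": time; "joint_positions": joint angles; "joint_velocities": joint speeds; "joint_efforts": joint torques, N m; "eef_pos": TCP position; "orientation": TCP orientation; "wrist_force": force on the tool from outside, world axes, zero at the start; "wrist_torque": the same for the moment, N m; "grip_width": finger opening in m; "grasp_force": force on a finger pad.
Only numpy, scipy, OpenCV 4.12 (cv2) and the standard library are available. Lean on these libraries where they do the work, as an engineer would, in place of code of your own. Each camera call takes 0.05 s, during which the arm holds its last target. There are 200 camera calls.

## Task

Pick up the roasting-thermometer receiver by its case (leave its knob alone until it is docked) and lay it gently, knob up, flat in its aluminium holder, either way round, and let go. Then take it by the knob and turn it so that it clicks in with the pointer at the long bar mark, with the receiver still seated in the holder. Do not disturb the jam jar, the salt shaker or the mug.

Things in the scene. Friction and masses are not known exactly. Their poses are not given: they have to be found in the camera images.
- receiver: Loose black box 120 (x) by 64 (y) by 32 mm (z), about 0.3 kg, lying flat on the worktop, knob up. Origin: centre of its underside; z up. A grey glass window lies on the -x half of its top; the selector knob stands on the +x half, axis at x = +32 mm, y = 0, and rises to 57.5 mm above the underside. Grip the case across y (64 mm).
- receiver_grip (a point): Good place to hold the case: 26 mm from the case's centre towards the window end, at mid height (16 mm above the underside). Axes as the receiver's; close the fingers along y.
- bar_mark (a point): Middle of the long bar mark, a white bar 9.5 by 4.2 mm on the top of the case, 24 mm from the knob's axis. It is the fifth of six marks 25 degrees (0.436 rad) apart in an arc on the knob's window side, counted clockwise seen from above; the other five are 3.4 mm round white dots (four before the bar, one after).
- selector: Selector knob of the receiver: grey disc 35 mm across with a bar grip 33 mm long (its x), 12 mm thick (y), 20 mm high. Bar top 25.5 mm and disc top 6.5 mm above the case's top. Origin on the axis at the case's top; +x points along the bar to the pointer end, which has a white line. Take the bar across its 12 mm.
- selector_grip (a point): On the knob's axis, 15.5 mm above the top of the case, half way up the bar grip.
- selector_tip (a point): Top of the bar grip at its pointer end (the end with the white line), 16.5 mm from the axis.
- selector_turn (a joint): Knob angle, rad; grows clockwise seen from above. Six click positions 0, 0.436, 0.873, 1.309, 1.745, 2.182 (stops just past the ends), one for each mark; 1.745 is the long bar. Starts in the second, third or fourth. When let go, a sprung ball pulls it into the nearest one; roughly 0.1 N m takes it over a click, enough to spin the receiver if it lay loose.
- holder: Aluminium holder fixed to the worktop: a plate 134 (x) by 78 (y) by 5 mm with a wall along each short end and an 18 mm lip at each end of the long sides, 4 mm thick, 19 mm high from the worktop. Inside 126 by 70 mm: 3 mm play round the receiver. The middle 90 mm of each long side is open for fingers. Origin: centre of its underside, z up.
- holder_seat (a point): Centre of the top of the holder's plate (which carries a flat black rubber pad), 5 mm above the worktop, where the centre of the receiver's underside belongs; the receiver's x axis lies along the holder's x, either way round.
- jam: Bystander: jam jar, 69 mm across, 99 mm high, loose. Origin at the centre of its underside.
- salt_shaker: Bystander: glass salt shaker, 44 mm across, 90 mm high, loose. Origin at the centre of its underside.
- mug: Bystander: white mug, 78 mm across, 116 mm with the handle, 101 mm high, loose. Origin at the centre of its underside.

How it is judged:
On the way, in this order (a step that is already met when the one before it is completed fails the run):
1. the receiver lies flat in the holder, released (horizontal distance between receiver and holder_seat below 0.007 m and z of receiver in the frame of holder_seat below 0.003 m and angle between receiver's own z axis and vertical below 0.06 rad and angle between the x axis of receiver and the x axis of holder, either way round below 0.1 rad and contact force between the fingers and receiver below 0.2 N), for 0.2 s.
2. the selector points at the long bar mark (horizontal distance between receiver and holder_seat below 0.007 m and z of receiver in the frame of holder_seat below 0.003 m and angle between receiver's own z axis and vertical below 0.06 rad and angle between the x axis of receiver and the x axis of holder, either way round below 0.1 rad and value of joint selector_turn between 1.625 and 1.865 rad), for 0.2 s.
At the end, for the whole second after the job is handed in: The receiver lies flat in the holder (centre within 7 mm of the seat, underside within 3 mm of the plate, tilt under 0.06 rad, long axes within 0.1 rad either way round), released and at rest, with the selector within 0.12 rad of the long bar mark (1.745 rad) (all of step 2 and contact force between the fingers and receiver below 0.2 N and linear speed of receiver below 0.02 m/s and velocity of joint selector_turn between -0.1 and 0.1 rad/s); the robot touches nothing.
It fails at once if the knob is gripped or pushed before the receiver is in the holder (contact force between the fingers and selector above 1 N and (horizontal distance between receiver and holder_seat above 0.015 m or z of receiver in the frame of holder_seat above 0.01 m)).
It fails at once if the receiver is slammed or pressed into the holder with more than 40 N (contact force between receiver and holder above 40 N).
It fails at once if the salt shaker is moved more than 3 cm or tipped (distance of salt_shaker from where it was at the start of the episode above 0.03 m or angle between salt_shaker's own z axis and vertical above 0.3 rad).
It fails at once if the jam jar is moved more than 3 cm or tipped (distance of jam from where it was at the start of the episode above 0.03 m or angle between jam's own z axis and vertical above 0.3 rad).
It fails at once if the mug is moved more than 3 cm or tipped (distance of mug from where it was at the start of the episode above 0.03 m or angle between mug's own z axis and vertical above 0.3 rad).
It also fails if it takes over 51 s, if anything falls off the work surface, if the arm or the gripper's body presses on something with over 40 N, if the wrist force passes 120 N, or if a joint passes its speed limit or range.

## Working session

There is one attempt and no reset: what is moved stays moved. The work goes in short steps, Python scripts to look and compute and a tool call to move; the robot and the scene stay as the last step left them, time stands still between calls to the robot, and variables do not carry over. Pictures are saved under pics/ and viewed, at most 10 in all, crops included, and the job is handed in when it is done.

```bash
ls; mkdir -p pics; python3 - <<'E'
from bench import ctrl, optics, readout
import cv2,numpy as np,pickle
s=readout.observe(); print(s['eef_pos'],s['orientation'],s['time'])
d={}
for n in("scene","top"):
    r=optics.snapshot(n); d[n]=r; cv2.imwrite(f"pics/{n}0.png",r["color"][:,:,::-1]); print(r["camera_matrix"].tolist(),np.round(r["camera_from_world"],3).tolist())
pickle.dump(d,open("s0.pkl","wb"))
E
```

```text
bench.py
pics
[ 0.23756121 -0.46772335  0.23060227] [-3.05377670e+00 -7.30828593e-01  2.11291141e-04] 0.0
[[480.8394278657816, 0.0, 310.59286149909815], [0.0, 480.8394278657816, 237.16747309210163], [0.0, 0.0, 1.0]] [[-0.878, -0.479, -0.007, 0.525], [-0.367, 0.683, -0.632, 0.274], [0.307, -0.552, -0.775, 0.808], [0.0, 0.0, 0.0, 1.0]]
[[487.0459216597752, 0.0, 315.62678954547164], [0.0, 487.0459216597752, 247.68574962113377], [0.0, 0.0, 1.0]] [[-0.02, -1.0, -0.012, -0.0], [-0.997, 0.021, -0.078, 0.606], [0.078, 0.01, -0.997, 1.086], [0.0, 0.0, 0.0, 1.0]]
```

View pics/scene0.png

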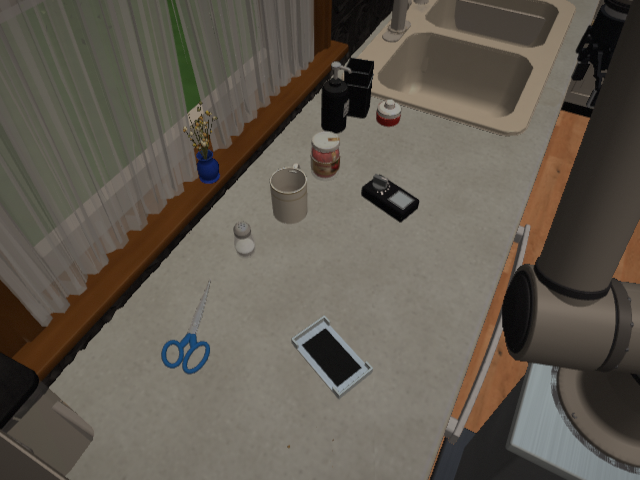

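View pics/top0.png

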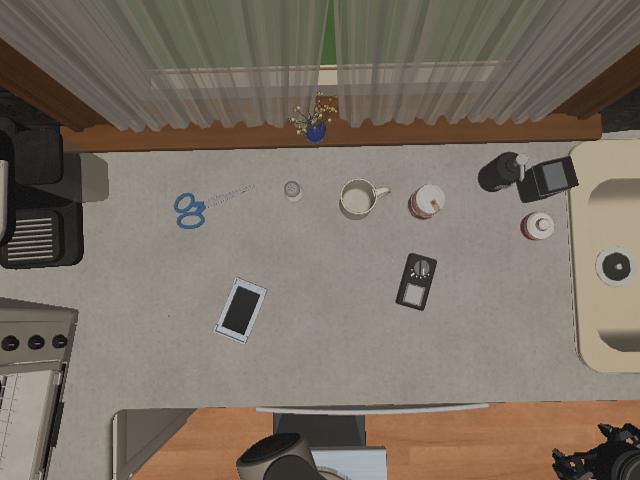

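The scene view shows the receiver at (390,197) and the holder at (332,356). In the top view they are at (416,281), window toward the robot, and at (241,310). The jar is at (427,202), the mug at (358,199) and the salt shaker at (292,190).

```bash
cat > h.py <<'E'
import numpy as np,cv2,pickle
from scipy.spatial.transform import Rotation as R
def cam(r,s=None):
    """K, world_from_cam"""
    if "hand_eye" in r:
        T=np.eye(4);T[:3,:3]=R.from_rotvec(s["orientation"]).as_matrix();T[:3,3]=s["eef_pos"]
        return r["camera_matrix"],T@r["hand_eye"]
    return r["camera_matrix"],np.linalg.inv(r["camera_from_world"])
def plane(c,px,z):
    K,W=c; px=np.atleast_2d(px).astype(float)
    d=(np.c_[px,np.ones(len(px))]@np.linalg.inv(K).T)@W[:3,:3].T; o=W[:3,3]
    return o+d*((z-o[2])/d[:,2])[:,None]
def tri(cs,pxs):
    A=np.zeros((3,3));b=np.zeros(3);L=[]
    for (K,W),p in zip(cs,pxs):
        d=W[:3,:3]@np.linalg.inv(K)@[p[0],p[1],1];d/=np.linalg.norm(d);M=np.eye(3)-np.outer(d,d);A+=M;b+=M@W[:3,3];L.append((M,W[:3,3]))
    x=np.linalg.solve(A,b);return x,[np.linalg.norm(M@(x-o)) for M,o in L]
def proj(c,P):
    K,W=c;q=(np.atleast_2d(P)-W[:3,3])@W[:3,:3]@K.T;return q[:,:2]/q[:,2:]
E
python3 - <<'E'
from h import *
d=pickle.load(open("s0.pkl","rb"));t=cam(d["top"]);s=cam(d["scene"])
for n,p,z in(("jam",(427,202),.09),("mug",(357,199),.1),("salt",(293,190),.09),("recv",(416,281),.03),("hold",(241,310),.01)):print(n,plane(t,p,z).round(3))
print("hold pad tri",tri([t,s],[(241.5,310.5),(335.5,357)]))
img=d["top"]["color"]
a=cv2.resize(img[245:320,385:450],None,fx=6,fy=6,interpolation=cv2.INTER_CUBIC)   #450x390
b=cv2.resize(img[270:350,208:273],None,fx=6,fy=6,interpolation=cv2.INTER_CUBIC)[:450]
cv2.imwrite("pics/c1.png",np.hstack([a,b])[:,:,::-1])
E
```

```text
jam [[ 0.694 -0.255  0.09 ]]
mug [[ 0.702 -0.104  0.1  ]]
salt [[0.727 0.033 0.09 ]]
recv [[ 0.525 -0.237  0.03 ]]
hold [[0.467 0.161 0.01 ]]
hold pad tri (array([ 0.46272758,  0.16076549, -0.00165874]), [np.float64(0.0032417137954626), np.float64(0.0032417137954625554)])
```

View pics/c1.png

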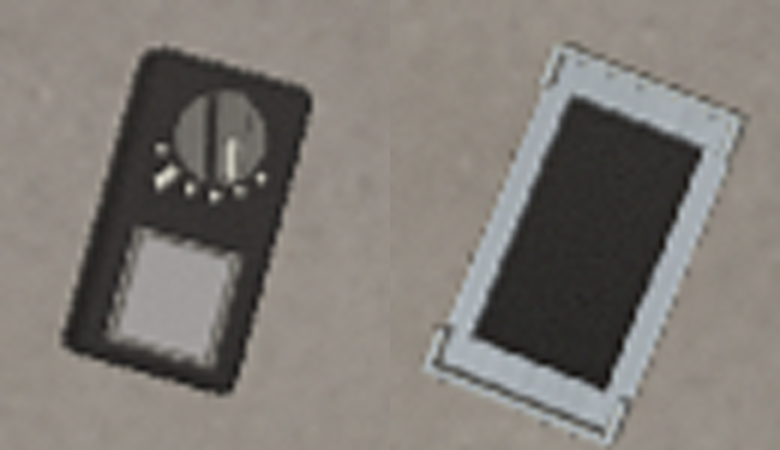

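The left crop shows the receiver's knob pointing near the second dot, with the dots running clockwise from the right and the bar mark at crop (165,178). The holder's long axis, on the right, is nearly parallel to the receiver's. I'll go over the receiver for a wrist view.

```bash
cat >> h.py <<'E'
def go(s,xyz,yaw):
    """tool-axis shift, and rz turn, to put tool z down, tool y along world yaw+90deg (or opposite)"""
    M=R.from_rotvec(s["orientation"]).as_matrix()
    d=M.T@(np.array(xyz)-s["eef_pos"])
    best=None
    for k in(0,np.pi):
        y=np.array([-np.sin(yaw+k),np.cos(yaw+k),0]);z=np.array([0,0,-1.]);T=np.c_[np.cross(y,z),y,z]
        rv=R.from_matrix(M.T@T).as_rotvec()
        if best is None or np.linalg.norm(rv)<np.linalg.norm(best):best=rv
    print("tool shift",d.round(4),"rotvec",best.round(4),"q6",s["joint_positions"][5].round(3));return d,best
E
python3 - <<'E'
from h import *
from bench import ctrl, optics, readout
s=readout.observe();print(R.from_rotvec(s["orientation"]).as_matrix().round(3),ctrl.pinch_z)
r=optics.snapshot("wrist");print(r["hand_eye"].round(3),r["camera_matrix"].round(1))
d=pickle.load(open("s0.pkl","rb"));t=cam(d["top"])
f=lambda x,y:plane(t,(385+x/6,245+y/6),.032)[0]
a=f(188,235);print("knob base",f(220,140),"win",f(175,300))
go(s,[.50,-.235,.231],np.radians(-15.3))
E
```

```text
[[ 0.892  0.453 -0.   ]
 [ 0.453 -0.892  0.001]
 [ 0.    -0.001 -1.   ]] 0.0187
[[ 0.    -0.954 -0.301  0.076]
 [ 1.     0.    -0.001  0.   ]
 [ 0.001 -0.301  0.954 -0.143]
 [ 0.     0.     0.     1.   ]] [[337.8   0.  318.1]
 [  0.  337.8 236.1]
 [  0.    0.    1. ]]
knob base [ 0.55359793 -0.24990953  0.032     ] win [ 0.49430189 -0.23097131  0.032     ]
tool shift [ 3.393e-01 -8.870e-02 -1.000e-04] rotvec [-1.400e-03  3.000e-04  7.369e-01] q6 -0.146
```

The rows are not in the units I measure in: shifts go in shares of 50 mm and turns go in shares of pi rad. I convert before sending: 0.0424 m is 0.848, -0.0111 m is -0.222.

Request:
nudge_tcp --offsets '[[[0.848,-0.222,0],[0,0,0],0.085],[[0.848,-0.222,0],[0,0,0],0.085],[[0.848,-0.222,0],[0,0,0],0.085],[[0.848,-0.222,0],[0,0,0],0.085],[[0.848,-0.222,0],[0,0,0],0.085],[[0.848,-0.222,0],[0,0,0],0.085],[[0.848,-0.222,0],[0,0,0],0.085],[[0.848,-0.222,0],[0,0,0],0.085]]'

```text
time: 0.95
eef_pos: [0.501, -0.2339, 0.2311]
orientation: [-3.055, -0.731, 0.0]
wrist_force: [0.6, -1.5, 0.2]
grip_width: 0.0848
grasp_force: 0.0
```

Request:
nudge_tcp --offsets '[[[0,0,0],[0,0,0.0468],0.085],[[0,0,0],[0,0,0.0468],0.085],[[0,0,0],[0,0,0.0468],0.085],[[0,0,0],[0,0,0.0468],0.085],[[0,0,0],[0,0,0.0468],0.085],[[0,0,0],[0,0,0],0.085],[[0,0,0],[0,0,0],0.085]]'

```text
time: 1.65
eef_pos: [0.4998, -0.2353, 0.2311]
orientation: [-3.115, 0.409, 0.001]
wrist_force: [0.4, -0.1, 0.6]
grip_width: 0.0848
grasp_force: 0.0
```

```bash
python3 - <<'E'
from h import *
from bench import ctrl, optics, readout
s=readout.observe();r=optics.snapshot("wrist");pickle.dump((s,r),open("w1.pkl","wb"))
print(s["eef_pos"],s["joint_positions"].round(3),s["wrist_force"])
cv2.imwrite("pics/w1.png",r["color"][:,:,::-1])
E
```

```text
[ 0.49983519 -0.23533096  0.23107029] [-0.579  0.393  1.448 -0.     1.302  1.253] [ 0.41322135 -0.12206368  0.58378388]
```

View pics/w1.png

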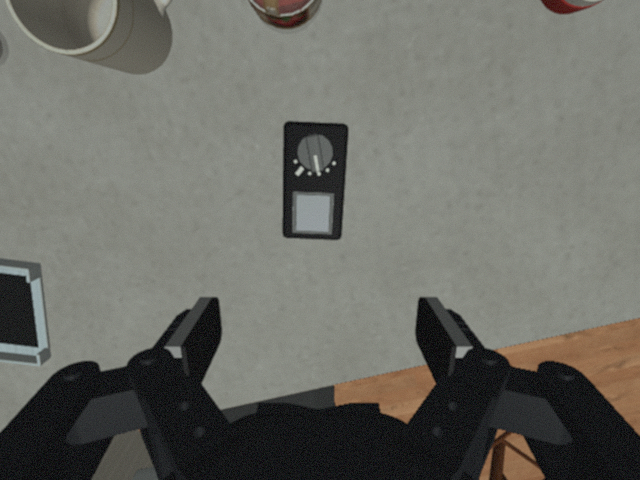

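The wrist view shows the receiver's case corners at about (286,123), (347,125), (341,239) and (284,237). I'll fit outlines over all the views, with z left free.

```bash
cat >> h.py <<'E'
from scipy.optimize import least_squares
A=np.linspace(0,2*np.pi,36,endpoint=False);U=np.c_[np.cos(A),np.sin(A)]
def box(x,y,z0,z1):return np.array([[i*x/2,j*y/2,k] for i in(-1,1) for j in(-1,1) for k in(z0,z1)])
RING=np.c_[32+16.5*np.cos(A),16.5*np.sin(A),0*A+38.5]/1000
RECV=np.r_[box(.120,.064,0,.032),RING]
HOLD=box(.134,.078,0,.019)
def blob(im,cond,near):
    m=cv2.morphologyEx(cond.astype(np.uint8),cv2.MORPH_CLOSE,np.ones((3,3)))
    n,l,st,ce=cv2.connectedComponentsWithStats(m)
    i=1+min(range(n-1),key=lambda i:np.linalg.norm(ce[i+1]-near)+(1e4 if st[i+1,4]<150 else 0))
    c=max(cv2.findContours((l==i).astype(np.uint8),cv2.RETR_EXTERNAL,cv2.CHAIN_APPROX_NONE)[0],key=cv2.contourArea)
    return cv2.convexHull(c)[:,0].astype(float),st[i]
def fit(model,obs,x0,fixz=None):
    """obs: list of (cam, hull). x=(x,y,yaw,z)"""
    def f(x):
        c,s=np.cos(x[2]),np.sin(x[2]);P=model@np.array([[c,s,0],[-s,c,0],[0,0,1]])+[x[0],x[1],x[3] if fixz is None else fixz]
        return np.concatenate([(proj(k,P)@U.T).max(0)-(h@U.T).max(0)-.5 *0 for k,h in obs])
    r=least_squares(f,x0,loss="soft_l1",f_scale=1.);return r.x,np.sqrt((f(r.x)**2).reshape(len(obs),-1).mean(1))
def dark(im):return im.max(2)<75
def light(im):
    i=im.astype(int);return (i[:,:,2]-i[:,:,0]>4)|(im.max(2)<60)
E
python3 - <<'E'
from h import *
d=pickle.load(open("s0.pkl","rb"));s,w=pickle.load(open("w1.pkl","rb"))
C={"top":(cam(d["top"]),d["top"]["color"]),"scene":(cam(d["scene"]),d["scene"]["color"]),"wrist":(cam(w,s),w["color"])}
O={}
for n,p in(("top",(416,281)),("scene",(390,197)),("wrist",(315,180))):
    h,st=blob(C[n][1],dark(C[n][1]),p);print(n,st);O[n]=(C[n][0],h)
for k in(["top","scene","wrist"],["wrist","top"],["wrist"]):print(k,*[v.round(4) for v in fit(RECV,[O[n] for n in k],[.525,-.237,-.27,0])])
H={}
for n,p in(("top",(241,310)),("scene",(332,356))):
    im=C[n][1];print(n,im[p[1],p[0]],im[p[1]+60,p[0]],im[p[1],p[0]-25-(n=="scene")*5:p[0]-15].tolist())
    h,st=blob(im,light(im),p);print(n,st);H[n]=(C[n][0],h)
for k in(["top","scene"],["top"],["scene"]):print(k,*[v.round(4) for v in fit(HOLD,[H[n] for n in k],[.467,.161,-.37,0])])
E
```

```text
top [ 396  253   41   58 1028]
scene [ 361  177   58   45 1222]
wrist [ 283  122   65  118 4264]
['top', 'scene', 'wrist'] [ 0.5231 -0.2378 -0.3069 -0.0118] [1.7342 3.0159 1.682 ]
['wrist', 'top'] [ 0.5222 -0.237  -0.3071 -0.0178] [0.8181 2.072 ]
['wrist'] [ 0.5216 -0.2362 -0.3038 -0.0204] [0.5453]
top [45 44 43] [149 143 133] [[147, 139, 132], [148, 140, 132], [149, 142, 133], [148, 142, 133], [147, 139, 131], [146, 138, 129], [139, 132, 122], [168, 175, 176], [167, 173, 179], [165, 172, 176]]
top [ 214  278   52   66 1926]
scene [18 17 17] [125 120 110] [[104, 100, 92], [120, 122, 119], [143, 151, 157], [143, 152, 159], [141, 149, 156], [142, 151, 158], [142, 152, 159], [143, 152, 159], [125, 132, 139], [60, 63, 66], [24, 23, 23], [19, 18, 18], [18, 17, 18], [19, 18, 19], [18, 17, 16]]
scene [ 292  316   81   79 2917]
['top', 'scene'] [ 0.4682  0.1622 -0.4023 -0.0076] [1.7652 2.6403]
['top'] [ 0.4642  0.1743 -0.3913 -0.0615] [0.3458]
['scene'] [ 0.4779  0.1401 -0.3844 -0.0504] [0.8068]
```

```bash
sed -i 's/-\.5 \*0/-.5/; s/max(2)<75/max(2)<85/' h.py
python3 - <<'E'
from h import *
d=pickle.load(open("s0.pkl","rb"));s,w=pickle.load(open("w1.pkl","rb"))
C={"top":(cam(d["top"]),d["top"]["color"]),"scene":(cam(d["scene"]),d["scene"]["color"]),"wrist":(cam(w,s),w["color"])}
O={};H={}
for n,p in(("top",(416,281)),("scene",(390,197)),("wrist",(315,180))):O[n]=(C[n][0],blob(C[n][1],dark(C[n][1]),p)[0])
for n,p in(("top",(241,310)),("scene",(332,356))):H[n]=(C[n][0],blob(C[n][1],light(C[n][1]),p)[0])
for k in(["top","scene","wrist"],["wrist","top"],["wrist","scene"],["wrist"],["top"],["scene"]):
  for z in(None,0):print(k,z,*[v.round(4) for v in fit(RECV,[O[n] for n in k],[.525,-.237,-.27,0],z)])
for k in(["top","scene"],["top"],["scene"]):
  for z in(None,0):print(k,z,*[v.round(4) for v in fit(HOLD,[H[n] for n in k],[.467,.161,-.37,0],z)])
E
```

```text
['top', 'scene', 'wrist'] None [ 0.5238 -0.238  -0.3068 -0.007 ] [1.0679 1.6275 1.7559]
['top', 'scene', 'wrist'] 0 [ 0.5239 -0.2372 -0.3001  0.    ] [1.1509 1.3038 2.6049]
['wrist', 'top'] None [ 0.5229 -0.2372 -0.3061 -0.0133] [0.8362 1.4286]
['wrist', 'top'] 0 [ 0.5239 -0.2372 -0.2948  0.    ] [2.6066 1.1598]
['wrist', 'scene'] None [ 0.5235 -0.2377 -0.3055 -0.0072] [1.6021 1.7212]
['wrist', 'scene'] 0 [ 0.5235 -0.2369 -0.2986  0.    ] [2.6134 1.3105]
['wrist'] None [ 0.5222 -0.2365 -0.303  -0.016 ] [0.5834]
['wrist'] 0 [ 0.5233 -0.2369 -0.2935  0.    ] [2.6347]
['top'] None [ 0.5251 -0.2462 -0.3037 -0.0433] [0.4302]
['top'] 0 [ 0.5249 -0.2378 -0.3081  0.    ] [1.0888]
['scene'] None [ 0.5337 -0.2716 -0.3076 -0.0374] [0.4607]
['scene'] 0 [ 0.5244 -0.2371 -0.3387  0.    ] [1.294]
['top', 'scene'] None [ 0.4679  0.1627 -0.3974 -0.0044] [1.2385 2.1555]
['top', 'scene'] 0 [ 0.4678  0.1628 -0.3918  0.    ] [1.206  2.0177]
['top'] None [ 0.4651  0.1709 -0.3921 -0.0417] [0.3456]
['top'] 0 [ 0.4673  0.1638 -0.3877  0.    ] [1.1436]
['scene'] None [ 0.4757  0.1451 -0.3843 -0.0389] [0.7899]
['scene'] 0 [ 0.4687  0.1611 -0.4118  0.    ] [1.9793]
```

Three views put the receiver at (0.524,−0.237), yaw −0.30, and the holder at (0.468,0.163), yaw −0.39, consistent to about 2 mm and near z = 0. I'll go closer for a second wrist view.

```bash
python3 - <<'E'
from h import *
from bench import ctrl, optics, readout
go(readout.observe(),[.4991,-.2295,.13],-.303)
E
```

```text
tool shift [-0.0022 -0.0054  0.1011] rotvec [-0.0001  0.0003  0.0413] q6 1.254
```

In the tool's units: 0.034 m is 0.68, 0.033 m is 0.66, 0.041 rad / 3.1416 = 0.0131.

Request:
nudge_tcp --offsets '[[[-0.044,-0.108,0.68],[0,0,0],0.085],[[0,0,0.68],[0,0,0.0131],0.085],[[0,0,0.66],[0,0,0],0.085],[[0,0,0],[0,0,0],0.085],[[0,0,0],[0,0,0],0.085]]' --grip_n 30

```text
time: 2.2
eef_pos: [0.4994, -0.2298, 0.1308]
orientation: [-3.105, 0.477, 0.0]
wrist_force: [0.8, -0.3, 1.3]
grip_width: 0.0851
grasp_force: 0.0
```

```bash
python3 - <<'E'
from h import *
from bench import ctrl, optics, readout
s=readout.observe();r=optics.snapshot("wrist");pickle.dump((s,r),open("w2.pkl","wb"))
cv2.imwrite("pics/w2.png",r["color"][:,:,::-1])
c=cam(r,s);c1=cam(*pickle.load(open("w1.pkl","rb"))[::-1])
print("expected bar/window px", proj(c,[[.5452,-.2441,.032],[.4991,-.2295,.032]]).round(0).tolist())
E
```

```text
expected bar/window px [[317.0, 172.0], [317.0, 237.0]]
```

View pics/w2.png

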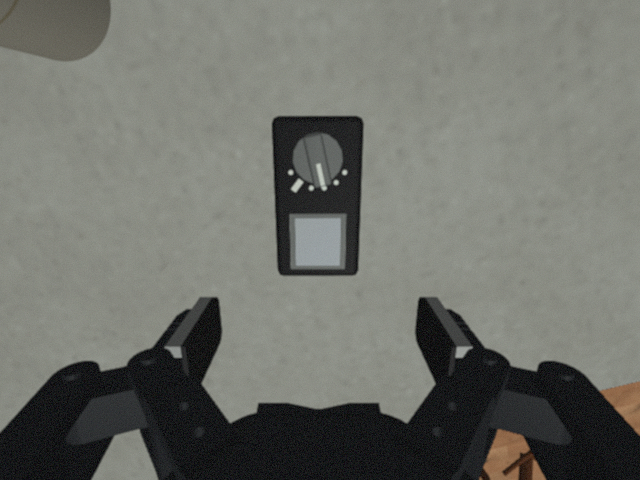

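In the closer view the case spans (274,117) to (362,273), with the bar mark at (297,186) and the knob pointing to about (322,186).

```bash
python3 - <<'E'
from h import *
S=[pickle.load(open(f,"rb")) for f in("w1.pkl","w2.pkl")];c=[cam(r,s) for s,r in S]
P=[]
for (s,r),cc,box_ in zip(S,c,((280,115,350,245),(268,110,368,280))):
    g=r["color"].min(2);m=np.zeros_like(g);x0,y0,x1,y1=box_;hull,_=blob(r["color"],dark(r["color"]),((x0+x1)/2,(y0+y1)/2))
    q=np.zeros_like(g);cv2.fillConvexPoly(q,hull.astype(int),1);q=cv2.erode(q,np.ones((3,3)))
    b=((g>125)&(q>0)).astype(np.uint8)
    n,l,st,ce=cv2.connectedComponentsWithStats(b);print([(st[i,4],*ce[i].round(1)) for i in range(1,n)])
    P.append(hull)
for k in((0,1),(1,),(0,)):print(*[v.round(4) for v in fit(RECV,[(c[i],P[i]) for i in k],[.524,-.237,-.3,0])],*[v.round(4) for v in fit(RECV,[(c[i],P[i]) for i in k],[.524,-.237,-.3,0],0)])
E
```

```text
[(np.int32(80), np.float64(316.4), np.float64(164.4)), (np.int32(9), np.float64(295.0), np.float64(161.0)), (np.int32(9), np.float64(333.7), np.float64(162.9)), (np.int32(41), np.float64(299.3), np.float64(170.7)), (np.int32(10), np.float64(327.0), np.float64(169.8)), (np.int32(8), np.float64(309.1), np.float64(173.1)), (np.int32(1152), np.float64(312.6), np.float64(212.9))]
[(np.int32(149), np.float64(320.6), np.float64(176.0)), (np.int32(19), np.float64(290.2), np.float64(171.9)), (np.int32(20), np.float64(344.1), np.float64(172.0)), (np.int32(84), np.float64(296.7), np.float64(185.2)), (np.int32(18), np.float64(335.7), np.float64(182.1)), (np.int32(18), np.float64(310.9), np.float64(187.7)), (np.int32(2169), np.float64(317.6), np.float64(241.3))]
[ 0.5224 -0.2367 -0.3015 -0.0134] [0.6886 0.915 ] [ 0.5231 -0.237  -0.2964  0.    ] [2.651  4.0112]
[ 0.5225 -0.2368 -0.3006 -0.0127] [0.8553] [ 0.523  -0.237  -0.3006  0.    ] [4.0136]
[ 0.5222 -0.2365 -0.303  -0.016 ] [0.5834] [ 0.5233 -0.2369 -0.2935  0.    ] [2.6347]
```

```bash
python3 - <<'E'
from h import *
S=[pickle.load(open(f,"rb")) for f in("w1.pkl","w2.pkl")];c=[cam(r,s) for s,r in S]
a=[(295,161),(333.7,162.9),(299.3,170.7),(327,169.8),(309.1,173.1),(312.6,212.9)]
b=[(290.2,171.9),(344.1,172),(296.7,185.2),(335.7,182.1),(310.9,187.7),(317.6,241.3)]
X=np.array([tri(c,(p,q))[0] for p,q in zip(a,b)]);print(X.round(4))
Q=plane(c[1],b,.0325);print(Q.round(4),"dist bar-window",np.linalg.norm(Q[2]-Q[5]),"dots 1-6",np.linalg.norm(Q[0]-Q[1]))
yw=-.303;M=np.array([[np.cos(yw),-np.sin(yw)],[np.sin(yw),np.cos(yw)]])
print(((Q[:,:2]-[.523,-.237])@M).round(4))
print(((S[1][0]["eef_pos"])))
E
```

```text
[[ 0.5501 -0.2247  0.0242]
 [ 0.5379 -0.2624  0.0222]
 [ 0.54   -0.2267  0.0288]
 [ 0.5338 -0.2542  0.03  ]
 [ 0.5347 -0.2355  0.025 ]
 [ 0.4937 -0.228   0.0265]]
[[ 0.5508 -0.2257  0.0325]
 [ 0.5393 -0.2621  0.0325]
 [ 0.5405 -0.2271  0.0325]
 [ 0.5343 -0.2544  0.0325]
 [ 0.5358 -0.2362  0.0325]
 [ 0.4956 -0.2286  0.0325]] dist bar-window 0.044911170299917924 dots 1-6 0.038154699210254314
[[ 0.0232  0.0191]
 [ 0.0231 -0.019 ]
 [ 0.0138  0.0147]
 [ 0.0159 -0.0132]
 [ 0.012   0.0046]
 [-0.0286 -0.0002]]
[ 0.49942274 -0.22977031  0.1307838 ]
```

Checks: the bar mark sits 23.4 mm from the knob axis at 39° (expected 24 mm and 37.5°), and the marks are symmetric in y. The triangulated top height is about 26 mm ± 4 mm (given: 32 mm). The pointer covers the third dot, so the knob must turn +0.873 clockwise. The open fingertips sit 14 mm behind the TCP.

In the tool's units: 0.04 m is 0.8, -0.001 m is -0.02.

```bash
python3 - <<'E'
from h import *
from bench import ctrl, optics, readout
go(readout.observe(),[.4984,-.2292,.001],-.303)
E
```

```text
tool shift [-0.0022 -0.0005  0.1308] rotvec [ 0.0006 -0.0021 -0.002 ] q6 1.305
```

Request:
nudge_tcp --offsets '[[[-0.02,-0.016,0.8],[0,0,0],0.085],[[0,0,0.8],[0,0,0],0.085],[[0,0,0.4],[0,0,0],0.085],[[0,0,0.3],[0,0,0],0.085],[[0,0,0.296],[0,0,0],0.085],[[0,0,0],[0,0,0],0.085],[[0,0,0],[0,0,0],0.085]]' --grip_n 30

```text
time: 2.95
eef_pos: [0.4997, -0.2293, 0.0021]
orientation: [3.104, -0.478, 0.004]
wrist_force: [-0.6, 0.4, 0.6]
grip_width: 0.0851
grasp_force: 0.0
```

Request:
nudge_tcp --offsets '[[[0,0,0],[0,0,0],0.05],[[0,0,0],[0,0,0],0.05],[[0,0,0],[0,0,0],0.05],[[0,0,0],[0,0,0],0.05],[[0,0,0],[0,0,0],0.05],[[0,0,0],[0,0,0],0.05]]' --grip_n 40

```text
time: 3.55
eef_pos: [0.4995, -0.2292, 0.0022]
orientation: [3.104, -0.479, 0.004]
wrist_force: [-0.8, 1.0, 5.6]
grip_width: 0.0633
grasp_force: 44.5
```

In the tool's units: -0.04 m is -0.8, -0.02 m is -0.4.

Request:
nudge_tcp --offsets '[[[0,0,-0.4],[0,0,0],0.05],[[0,0,-0.8],[0,0,0],0.05],[[0,0,-0.8],[0,0,0],0.05],[[0,0,-0.4],[0,0,0],0.05],[[0,0,0],[0,0,0],0.05]]'

```text
time: 4.05
eef_pos: [0.5001, -0.2295, 0.1239]
orientation: [3.102, -0.478, 0.01]
wrist_force: [0.5, 0.3, -3.9]
grip_width: 0.0633
grasp_force: 46.4
```

```bash
python3 - <<'E'
from h import *
from bench import ctrl, optics, readout
yh=-.388;t=np.array([.468-.0245*np.cos(yh)-.04,.1625-.0245*np.sin(yh)+.03,.13])
go(readout.observe(),t,yh)
E
```

```text
tool shift [-0.2202 -0.3826 -0.0082] rotvec [ 0.0016 -0.0066  0.082 ] q6 1.307
```

Request:
nudge_tcp --offsets '[[[-0.24,-0.4,-0.02],[0,0,0],0.05],[[-0.4,-0.7,-0.02],[0,0,0],0.05],[[-0.44,-0.76,-0.02],[0,0,0],0.05],[[-0.44,-0.76,-0.02],[0,0,0],0.05],[[-0.44,-0.76,-0.02],[0,0,0],0.05],[[-0.44,-0.76,-0.02],[0,0,0],0.05],[[-0.44,-0.76,-0.02],[0,0,0],0.05],[[-0.44,-0.76,-0.02],[0,0,0],0.05]]'

```text
time: 4.85
eef_pos: [0.4257, 0.0922, 0.1272]
orientation: [3.104, -0.48, -0.004]
wrist_force: [1.3, 0.2, -4.1]
grip_width: 0.0636
grasp_force: 46.2
```

Request:
nudge_tcp --offsets '[[[-0.44,-0.76,0],[0,0,0],0.05],[[-0.4,-0.72,0],[0,0,0],0.05],[[-0.24,-0.44,0],[0,-0.0021,0.0127],0.05],[[0,0,0],[0,0,0.0134],0.05],[[0,0,0],[0,0,0],0.05],[[0,0,0],[0,0,0],0.05]]'

```text
time: 5.45
eef_pos: [0.4042, 0.1982, 0.1275]
orientation: [3.083, -0.604, -0.013]
wrist_force: [-0.1, -0.7, -3.7]
grip_width: 0.0628
grasp_force: 46.3
```

```bash
python3 - <<'E'
from h import *
from bench import ctrl, optics, readout
s=readout.observe();r=optics.snapshot("wrist");pickle.dump((s,r),open("w3.pkl","wb"))
cv2.imwrite("pics/w3.png",r["color"][:,:,::-1])
go(s,s["eef_pos"],-.388)
print("holder px",proj(cam(r,s),[[.468,.1625,.005]]))
E
```

```text
tool shift [0. 0. 0.] rotvec [0.0018 0.0081 0.0008] q6 2.238
holder px [[329.14596207 133.67611671]]
```

View pics/w3.png

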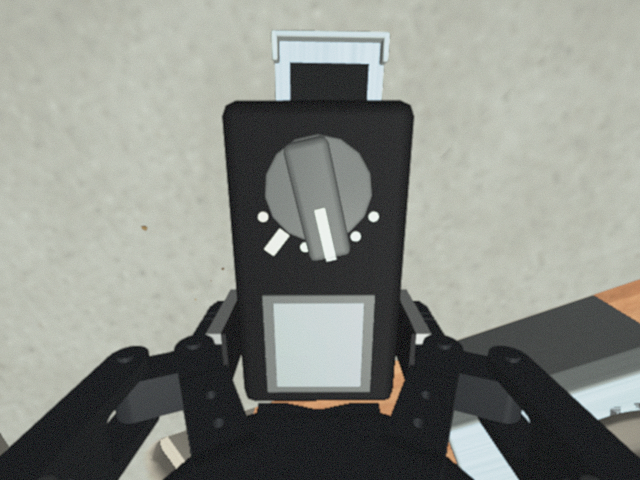

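The held receiver's case top corners are at (223,104) and (413,102). Behind it the holder's far wall shows outer corners at (272,32) and (389,32).

```bash
python3 - <<'E'
from h import *
s,r=pickle.load(open("w3.pkl","rb"));c=cam(r,s);im=r["color"]
z=s["eef_pos"][2]-.0021
g=im.min(2);h,_=blob(im,dark(im)&(np.arange(480)[:,None]<290),(318,180))
b=(g>150).astype(np.uint8);b[:195]=0;b[:,:240]=0;b[:,385:]=0;b[265:300]=0
n,l,st,ce=cv2.connectedComponentsWithStats(b);print([(st[i,4],*ce[i].round(1)) for i in range(1,n) if st[i,4]>20])
yt=-.388
def rf(X,o,y):M=np.array([[np.cos(y),-np.sin(y)],[np.sin(y),np.cos(y)]]);return ((X[:,:2]-o)@M).round(4)
P=np.array([ce[i] for i in range(1,n) if st[i,4]>20]);print("marks in tool-yaw frame at TCP",rf(plane(c,P,z+.032),s["eef_pos"][:2],yt))
# holder far wall corners (outer, top)
W=plane(c,[(272,31.5),(389.5,31.5)],.019);print(W.round(4),"width",np.linalg.norm(W[1]-W[0]),"yaw",np.arctan2(*(W[0]-W[1])[[1,0]])-np.pi/2)
print("in holder frame est",rf(W,[.468,.1625],-.388),"expect .067,+-.039")
# pad far edge + wall inner
print(rf(plane(c,[(290,63.5),(369,63.5)],.0055),[.468,.1625],-.388))
# far part silhouettes predicted
y=-.388;Rm=np.array([[np.cos(y),np.sin(y)],[-np.sin(y),np.cos(y)]])
print(proj(c,np.c_[np.array([[.067,.039],[.067,-.039]])@Rm+[.468,.1625],[.019]*2]).round(1))
E
```

```text
[(np.int32(664), np.float64(324.8), np.float64(233.6)), (np.int32(87), np.float64(262.5), np.float64(216.4)), (np.int32(84), np.float64(373.2), np.float64(216.3)), (np.int32(334), np.float64(276.2), np.float64(241.8)), (np.int32(82), np.float64(355.3), np.float64(236.0)), (np.int32(59), np.float64(303.6), np.float64(247.1)), (np.int32(7429), np.float64(318.5), np.float64(343.7)), (np.int32(24), np.float64(370.0), np.float64(303.0)), (np.int32(248), np.float64(245.0), np.float64(393.4))]
marks in tool-yaw frame at TCP [[ 0.042  -0.0028]
 [ 0.0482  0.0187]
 [ 0.0483 -0.0195]
 [ 0.039   0.0143]
 [ 0.0412 -0.0135]
 [ 0.037   0.0047]
 [-0.0033 -0.0007]
 [ 0.0147 -0.02  ]
 [-0.0274  0.0297]]
[[0.542  0.1739 0.019 ]
 [0.513  0.1027 0.019 ]] width 0.07679769084945319 yaw -0.38677454034182235
in holder frame est [[ 0.0642  0.0385]
 [ 0.0642 -0.0383]] expect .067,+-.039
[[ 0.0475  0.0282]
 [ 0.0475 -0.0276]]
[[271.1  26.5]
 [390.9  26.7]]
```

```bash
python3 - <<'E'
from h import *
from bench import ctrl, optics, readout
go(readout.observe(),[.4427,.1728,.032],-.387)
E
```

```text
tool shift [0.0456 0.0087 0.0954] rotvec [ 0.0015  0.0077 -0.0008] q6 2.238
```

In the tool's units: 0.03 m is 0.6, 0.0235 m is 0.47, 0.0077 rad / 3.1416 = 0.0025.

Request:
nudge_tcp --offsets '[[[0.44,0.086,0],[0.0005,0.0025,-0.0003],0.05],[[0.47,0.088,0],[0,0,0],0.05],[[0,0,0.6],[0,0,0],0.05],[[0,0,0.6],[0,0,0],0.05],[[0,0,0.4],[0,0,0],0.05],[[0,0,0.31],[0,0,0],0.05],[[0,0,0],[0,0,0],0.05],[[0,0,0],[0,0,0],0.05]]'

```text
time: 6.3
eef_pos: [0.444, 0.1728, 0.0329]
orientation: [-3.082, 0.606, -0.001]
wrist_force: [1.6, -0.3, -3.2]
grip_width: 0.0632
grasp_force: 46.1
```

```bash
python3 - <<'E'
from h import *
from bench import ctrl, optics, readout
s=readout.observe();r=optics.snapshot("wrist");t=optics.snapshot("top");q=optics.snapshot("scene");pickle.dump((s,r,t,q),open("w4.pkl","wb"))
go(s,[.4427,.1728,.032],-.387)
a=cv2.resize(r["color"][0:300,160:480],(640,600))[:, :]
rs=lambda im,f,h:cv2.resize(im,(160,h),interpolation=cv2.INTER_CUBIC)
b=rs(t["color"][275:345,213:269],0,200);e=rs(q["color"][310:400,288:378],0,160)
o=np.zeros((600,800,3),np.uint8);o[:,:640]=a;o[:200,640:]=b;o[220:380,640:]=e
cv2.imwrite("pics/w4.png",o[:,:,::-1])
E
```

```text
tool shift [-0.0012  0.0005  0.0009] rotvec [-0.0007 -0.0008 -0.001 ] q6 2.169
```

View pics/w4.png

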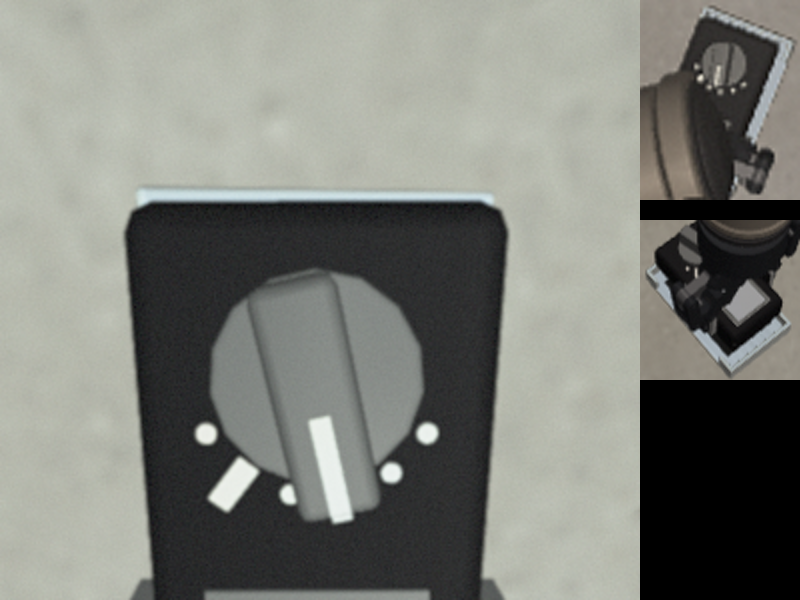

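The close view shows the holder's far wall line at crop y≈188, with corners at full-image (229,94) and (406.5,96). It is centred under the case, whose top corners are at about (223,104) and (413,104).

```bash
python3 - <<'E'
from h import *
s,r,t,q=pickle.load(open("w4.pkl","rb"));c=cam(r,s);im=r["color"]
def rf(X,o,y):M=np.array([[np.cos(y),-np.sin(y)],[np.sin(y),np.cos(y)]]);return ((X[:,:2]-o)@M).round(4)
o=s["eef_pos"][:2];y=-.387
for dz in(0,-.006):
  print(dz,"wall in tool",rf(plane(c,[(229,94),(406.5,95.5)],.019+dz),o,y).tolist(),"need x .0255+.067=.0925")
  z=s["eef_pos"][2]-.0021+.032+dz
  print("case far top edge",rf(plane(c,[(229,101.5),(407,101.5)],z),o,y).tolist(),"sides",rf(plane(c,[(223.5,117),(413.5,117)],z),o,y).tolist(),"marks 6,bar,1",rf(plane(c,[(263,216.5),(276.5,242),(374,216.5)],z),o,y).tolist())
# predicted wall row for holder centre shifts
for n,k in(("top",t),("scene",q)):
  cc=cam(k)
  for ctr in([.4654,.1636],[.4663,.1632],[.468,.1625]):
    Rm=np.array([[np.cos(y),np.sin(y)],[-np.sin(y),np.cos(y)]])
    print(n,ctr,proj(cc,np.c_[np.array([[.067,.039],[.067,-.039],[-.067,-.039],[-.067,.039]])@Rm+ctr,[.019]*4]).round(1).tolist())
cv2.imwrite("pics/w5.png",np.hstack([cv2.resize(t["color"][275:345,213:269],(400,500),interpolation=cv2.INTER_CUBIC),cv2.resize(q["color"][310:400,288:378],(400,500),interpolation=cv2.INTER_CUBIC)])[:,:,::-1])
E
```

```text
0 wall in tool [[0.0912, 0.0379], [0.0905, -0.0388]] need x .0255+.067=.0925
case far top edge [[0.0849, 0.0273], [0.0849, -0.0285]] sides [[0.0804, 0.0294], [0.0803, -0.0309]] marks 6,bar,1 [[0.0478, 0.0184], [0.0385, 0.0141], [0.0478, -0.02]]
-0.006 wall in tool [[0.0918, 0.0393], [0.0911, -0.0402]] need x .0255+.067=.0925
case far top edge [[0.0854, 0.0287], [0.0853, -0.03]] sides [[0.0806, 0.031], [0.0805, -0.0325]] marks 6,bar,1 [[0.0463, 0.0195], [0.0365, 0.0149], [0.0463, -0.021]]
top [0.4654, 0.1636] [[234.3, 277.3], [266.1, 289.7], [244.3, 345.3], [212.3, 332.7]]
top [0.4663, 0.1632] [[234.5, 276.9], [266.2, 289.3], [244.5, 344.9], [212.5, 332.3]]
top [0.468, 0.1625] [[234.8, 276.2], [266.5, 288.5], [244.8, 344.1], [212.8, 331.6]]
scene [0.4654, 0.1636] [[291.1, 338.4], [324.3, 314.2], [374.5, 366.8], [340.6, 395.0]]
scene [0.4663, 0.1632] [[290.8, 338.0], [324.0, 313.8], [374.1, 366.3], [340.2, 394.5]]
scene [0.468, 0.1625] [[290.2, 337.2], [323.3, 313.1], [373.4, 365.6], [339.5, 393.7]]
```

View pics/w5.png

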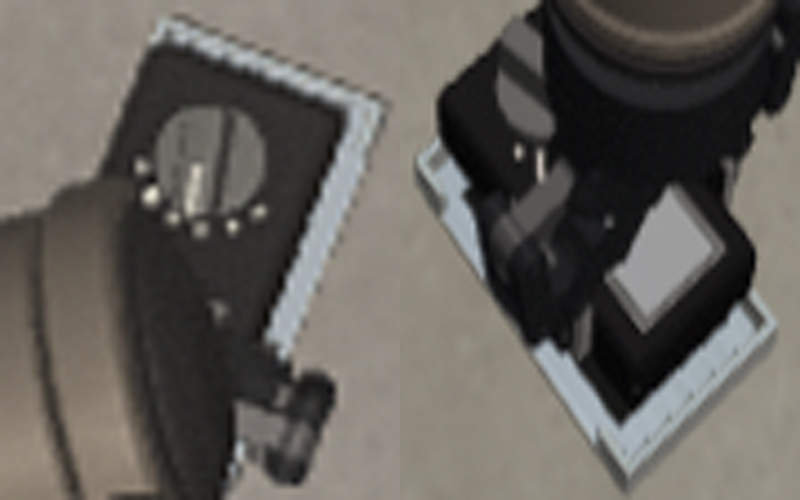

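The case's far edge is about 6 mm from the wall's outside where 7 mm means centred, and it is centred sideways. The top view agrees, so I'll shift back 1.5 mm and lower.

In the tool's units: 0.006 m is 0.12, 0.005 m is 0.1.

Request:
nudge_tcp --offsets '[[[-0.03,0.004,0.1],[0,0,0],0.05],[[0,0,0.12],[0,0,0],0.05],[[0,0,0.1],[0,0,0],0.05],[[0,0,0.08],[0,0,0],0.05],[[0,0,0.04],[0,0,0],0.05],[[0,0,0],[0,0,0],0.05],[[0,0,0],[0,0,0],0.05]]'

```text
time: 7.15
eef_pos: [0.4425, 0.1737, 0.0108]
orientation: [-3.082, 0.605, -0.002]
wrist_force: [-0.3, 0.2, -2.5]
grip_width: 0.0633
grasp_force: 46.2
```

In the tool's units: 0.001 m is 0.02.

Request:
nudge_tcp --offsets '[[[0,0,0.02],[0,0,0],0.05],[[0,0,0.02],[0,0,0],0.05],[[0,0,0],[0,0,0],0.05]]'

```text
time: 7.45
eef_pos: [0.4424, 0.1737, 0.0088]
orientation: [-3.082, 0.605, -0.002]
wrist_force: [-0.3, -0.2, -3.3]
grip_width: 0.0634
grasp_force: 46.2
```

Below the wall tops with no side force, so it is inside. About 2 mm more.

In the tool's units: 0.001 m is 0.02, 0.0005 m is 0.01.

Request:
nudge_tcp --offsets '[[[0,0,0.02],[0,0,0],0.05],[[0,0,0.01],[0,0,0],0.05],[[0,0,0],[0,0,0],0.05]]'

```text
time: 7.75
eef_pos: [0.4425, 0.1737, 0.0073]
orientation: [-3.082, 0.604, -0.002]
wrist_force: [0.1, 0.4, -2.7]
grip_width: 0.0633
grasp_force: 46.4
```

In the tool's units: 0.0005 m is 0.01.

Request:
nudge_tcp --offsets '[[[0,0,0.01],[0,0,0],0.05],[[0,0,0],[0,0,0],0.05]]'

```text
time: 7.95
eef_pos: [0.4425, 0.1737, 0.0072]
orientation: [-3.082, 0.605, -0.003]
wrist_force: [-1.9, -0.3, 2.9]
grip_width: 0.063
grasp_force: 46.8
```

It is in contact with the plate, so I'll release.

In the tool's units: -0.03 m is -0.6, -0.02 m is -0.4.

Request:
nudge_tcp --offsets '[[[0,0,0],[0,0,0],0.066],[[0,0,0],[0,0,0],0.075],[[0,0,0],[0,0,0],0.085],[[0,0,0],[0,0,0],0.085],[[0,0,-0.4],[0,0,0],0.085],[[0,0,-0.6],[0,0,0],0.085],[[-0.6,0,-0.6],[0,0,0],0.085],[[0,0,0],[0,0,0],0.085]]' --grip_n 30

```text
time: 8.75
eef_pos: [0.4139, 0.186, 0.0896]
orientation: [-3.081, 0.603, -0.007]
wrist_force: [-0.1, -0.8, -0.1]
grip_width: 0.085
grasp_force: 0.0
```

Request:
nudge_tcp --offsets '[[[0,0,-0.6],[0,0,0],0.085],[[0,0,0],[0,0,0],0.085],[[0,0,0],[0,0,0],0.085]]'

```text
time: 9.05
eef_pos: [0.4149, 0.1849, 0.1166]
orientation: [-3.082, 0.605, -0.003]
wrist_force: [-0.3, -0.7, -0.7]
grip_width: 0.0851
grasp_force: 0.0
```

```bash
python3 - <<'E'
from h import *
from bench import ctrl, optics, readout
s=readout.observe();r=optics.snapshot("wrist");pickle.dump((s,r),open("w6.pkl","wb"))
cv2.imwrite("pics/w6.png",r["color"][:,:,::-1])
E
```

```text
(no output)
```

View pics/w6.png

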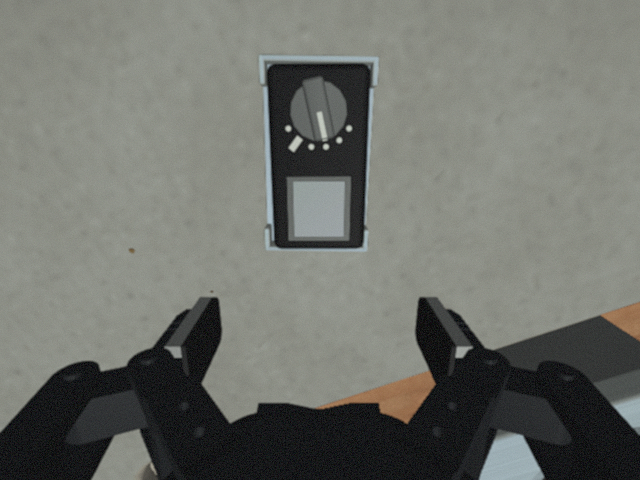

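The receiver sits in the holder between all four corners, with the marks at (289,128), the bar at (295,144), then (312,147), (326,147), (339,140) and (349,128). The pointer line runs from (319,112) to (324,138).

```bash
python3 - <<'E'
from h import *
s,r=pickle.load(open("w6.pkl","rb"));c=cam(r,s);y=-.387
m=plane(c,[(289,128),(295,144),(312,147),(326,147),(339,140),(349,128)],.037)[:,:2]
# fit axis & yaw: model: dots radius rho, bar 24mm at dirs 180-62.5.. ccw from +x
th=np.radians([117.5,142.5,167.5,192.5,217.5,242.5])
def f(x):
    rad=np.full(6,x[3]);rad[1]=.024*x[3]/.0215
    return (np.c_[x[0]+rad*np.cos(th+x[2]),x[1]+rad*np.sin(th+x[2])]-m).ravel()*1e3
q=least_squares(f,[.4957,.152,y,.0215]);print("axis,yaw,r",q.x.round(4),q.fun.round(1))
b=(r["color"].min(2)>140).astype(np.uint8);n,l,st,ce=cv2.connectedComponentsWithStats(b)
i=[i for i in range(1,n) if abs(ce[i][0]-322)<8 and abs(ce[i][1]-125)<9];print([ (st[k],ce[k].round(1)) for k in i])
yy,xx=np.nonzero(l==i[0]);L=cv2.fitLine(np.c_[xx,yy].astype(np.float32),cv2.DIST_L2,0,.01,.01).ravel()
e=plane(c,[L[2:]-L[:2]*10,L[2:]+L[:2]*10],.0625);v=(e[1]-e[0])[:2];v=v if v[0]<0 else -v
a=np.arctan2(v[1],v[0]);print("pointer dir deg",np.degrees(a),"line ctr",e.mean(0).round(4))
print("turn value",(np.pi+np.radians(62.5)-(a-q.x[2]))%(2*np.pi))
print("recv centre est from axis",q.x[:2]-.032*np.array([np.cos(q.x[2]),np.sin(q.x[2])]))
E
```

```text
axis,yaw,r [ 0.4954  0.1513 -0.3836  0.0215] [-0.2  0.5  0.1 -0.6  0.3  0.3  0.2 -0.1 -0.2 -0.2 -0.2  0. ]
[(array([317, 111,  10,  30, 153], dtype=int32), array([321.5, 125. ]))]
pointer dir deg 170.20646232064115 line ctr [0.4872 0.1529 0.0625]
turn value 0.8781355913885922
recv centre est from axis [0.46574112 0.16330311]
```

The knob is in position 3 (0.878) and the axis at (0.4955,0.1515). It needs +0.873 clockwise. I'll go over the knob with the fingers across the bar, tips to stay above the disc top at 43.5 mm.

```bash
python3 - <<'E'
from h import *
from bench import ctrl, optics, readout
go(readout.observe(),[.4956,.1516,.0465],-.171)
E
```

```text
tool shift [0.0877 0.0001 0.0695] rotvec [-0.0004 -0.0006 -0.2165] q6 2.209
```

The rows are not in the units I measure in: shifts go in shares of 50 mm and turns go in shares of pi rad. I convert before sending: 0.03 m is 0.6, 0.0277 m is 0.554, -0.1083 rad / 3.1416 = -0.0345.

Request:
nudge_tcp --offsets '[[[0.6,0,0],[0,0,0],0.05],[[0.6,0,0],[0,0,0],0.05],[[0.554,0.002,0],[0,0,0],0.05],[[0,0,0],[0,0,-0.0344],0.05],[[0,0,0.4],[0,0,-0.0345],0.05],[[0,0,0.2],[0,0,0],0.05],[[0,0,0],[0,0,0],0.05],[[0,0,0],[0,0,0],0.05]]'

```text
time: 9.9
eef_pos: [0.4954, 0.1518, 0.0864]
orientation: [-3.13, 0.271, -0.0]
wrist_force: [-0.1, -0.8, -0.5]
grip_width: 0.0503
grasp_force: 0.0
```

```bash
python3 - <<'E'
from h import *
from bench import ctrl, optics, readout
go(readout.observe(),[.4956,.1516,.0465],-.171)
E
```

```text
tool shift [0.0002 0.0002 0.0399] rotvec [-0.0004 -0.0001 -0.0019] q6 1.893
```

In the tool's units: 0.015 m is 0.3, 0.0065 m is 0.13.

Request:
nudge_tcp --offsets '[[[0,0,0.3],[0,0,0],0.05],[[0,0,0.3],[0,0,0],0.05],[[0,0,0.13],[0,0,0],0.05],[[0,0,0.06],[0,0,0],0.05],[[0,0,0],[0,0,0],0.05],[[0,0,0],[0,0,0],0.05]]' --grip_n 25

```text
time: 10.5
eef_pos: [0.4962, 0.1519, 0.0481]
orientation: [-3.129, 0.268, -0.004]
wrist_force: [1.3, 0.1, 0.3]
grip_width: 0.0502
grasp_force: 0.0
```

Request:
nudge_tcp --offsets '[[[0,0,0],[0,0,0],0.02],[[0,0,0],[0,0,0],0.02],[[0,0,0],[0,0,0],0.005],[[0,0,0],[0,0,0],0.005],[[0,0,0],[0,0,0],0.005],[[0,0,0],[0,0,0],0.005]]' --grip_n 35

```text
time: 11.1
eef_pos: [0.496, 0.1519, 0.0479]
orientation: [-3.129, 0.268, -0.003]
wrist_force: [-1.5, 0.8, 5.8]
grip_width: 0.0111
grasp_force: 37.7
```

The bar is gripped at 11–12 mm, with a light 6 N downward load that helps hold the case. Now the turn.

In the tool's units: 0.08 rad / 3.1416 = 0.0255.

Request:
nudge_tcp --offsets '[[[0,0,0],[0,0,0.0191],0.005],[[0,0,0],[0,0,0.0255],0.005],[[0,0,0],[0,0,0.0255],0.005],[[0,0,0],[0,0,0.0255],0.005],[[0,0,0],[0,0,0.0255],0.005],[[0,0,0],[0,0,0.0191],0.005],[[0,0,0],[0,0,0],0.005]]'

```text
time: 11.8
eef_pos: [0.4961, 0.152, 0.0478]
orientation: [-2.994, 0.947, -0.003]
wrist_force: [-0.6, 1.0, 5.6]
grip_width: 0.0108
grasp_force: 37.7
```

In the tool's units: 0.08 rad / 3.1416 = 0.0255.

Request:
nudge_tcp --offsets '[[[0,0,0],[0,0,0.0255],0.005],[[0,0,0],[0,0,0.0255],0.005],[[0,0,0],[0,0,0.0255],0.005],[[0,0,0],[0,0,0.0255],0.005],[[0,0,0],[0,0,0.0255],0.005],[[0,0,0],[0,0,0.0159],0.005],[[0,0,0],[0,0,0],0.005],[[0,0,0],[0,0,0],0.005]]'

```text
time: 12.6
eef_pos: [0.4962, 0.1521, 0.0478]
orientation: [-2.709, 1.587, -0.003]
wrist_force: [-0.4, 1.5, 5.1]
grip_width: 0.0111
grasp_force: 37.7
```

```bash
python3 - <<'E'
from h import *
from bench import ctrl, optics, readout
s=readout.observe();go(s,s["eef_pos"],-.171-.873);print(s["wrist_torque"].round(2))
E
```

```text
tool shift [0. 0. 0.] rotvec [-0.0028 -0.0004 -0.0157] q6 2.779
[0.28 0.08 0.08]
```

In the tool's units: -0.03 m is -0.6, -0.02 m is -0.4.

Request:
nudge_tcp --offsets '[[[0,0,0],[0,0,0],0.005],[[0,0,0],[0,0,0],0.005],[[0,0,0],[0,0,0],0.03],[[0,0,0],[0,0,0],0.05],[[0,0,0],[0,0,0],0.05],[[0,0,-0.4],[0,0,0],0.05],[[0,0,-0.6],[0,0,0],0.05],[[0,0,-0.6],[0,0,0],0.05]]'

```text
time: 13.4
eef_pos: [0.4951, 0.1516, 0.1278]
orientation: [2.71, -1.589, -0.001]
wrist_force: [-0.1, -0.0, 0.5]
grip_width: 0.0497
grasp_force: 0.0
```

Request:
nudge_tcp --offsets '[[[-0.8,0.6,-0.6],[0,0,0],0.085],[[-0.8,0.6,0],[0,0,-0.0477],0.085],[[0,0,0],[0,0,-0.0477],0.085],[[0,0,0],[0,0,-0.0477],0.085],[[0,0,0],[0,0,-0.0477],0.085],[[0,0,0],[0,0,0],0.085],[[0,0,0],[0,0,0],0.085]]'

```text
time: 14.1
eef_pos: [0.4107, 0.1893, 0.1529]
orientation: [-3.056, 0.724, -0.002]
wrist_force: [-0.2, -0.6, -0.4]
grip_width: 0.0851
grasp_force: 0.0
```

```bash
python3 - <<'E'
from h import *
from bench import ctrl, optics, readout
s=readout.observe();r=optics.snapshot("wrist");pickle.dump((s,r),open("w7.pkl","wb"))
cv2.imwrite("pics/w7.png",r["color"][:,:,::-1])
E
```

```text
(no output)
```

View pics/w7.png

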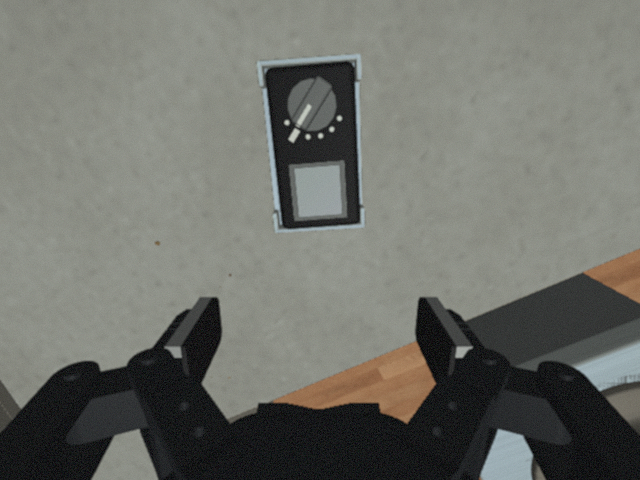

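The pointer line (310,108)–(299,126) runs straight into the bar mark at (294,136). The receiver is still seated square in the holder, and the robot is clear of everything.

```bash
python3 -c "
from bench import ctrl, optics, readout
print(ctrl.close_job())"
```

```text
the job is handed in; nothing more can be done
None
```

The receiver lies flat and released in its holder with the pointer at the long bar mark, and the jar, shaker and mug were never approached; the job was handed in at about 14 s of the 51 s, but the hand-in printed no verdict.

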